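# Third hand: seat the end board of a tool rack and hold it against the back for screwing

## Robot

A 6-joint arm with a two-finger parallel gripper is mounted at the origin on a cart in front of the work surface, level with it; the furniture and walls round the work are solid. World frame = base frame: x ahead of the robot, y to its left, z up, the work surface at z = 0. Lengths are in m, angles in degrees, forces in N, time in s.
With the tool pointing down it reaches from about 0.3 to 0.75 m from the base axis. Payload 8.5 kg.
Tool frame: the origin (TCP) lies midway between the tips of the shut fingers; the grasp point (between the pads) lies 19 mm behind it (env.tcp_to_grasp is the z of the grasp point in the tool frame, in m); z points along the fingers, y is the line along which they close (so a half turn about z gives the same grasp; the last joint's range is limited). The gripper opens to 85 mm and grips with 20 to 120 N. Pads are 22 mm wide; open, the fingers measure 114 mm over their backs; the gripper's body (76 mm by 85 mm) begins 54 mm behind the grasp point. The pads swing forward as they close: fully open they stand 13 mm farther back than shut.
Start: joints at [-84.242, 21.807, 74.336, -0, 83.858, -12.336], TCP at [0.171, -0.523, 0.231] pointing down, gripper open.
Joint ranges: [-178.18, 178.18], [-50.72, 133.34], [12.68, 142.11], [-81.47, 261.47], [9.98, 163.14], [-165.26, 165.26]. Speed limits (degrees/s): [136.94, 136.94, 180, 180, 180, 180].

## Interface

Orientations are given as a 3x3 rotation matrix whose columns are the frame's x, y, z axes.
In Python, from rig import env, imaging, job, models gives the robot as it stands. The module is installed in compiled form; this text tells all that it offers.
- The arm moves only by the tool jog_arm, never from a script. Its argument "plan" is text: rows parted by semicolons, each of 7 numbers parted by spaces: the turn, a rotation vector about the tool's x, y, z in degrees, then the shift along the tool's x, y, z in cm, then the closure in counts, from 0 (fully open) to 255 (shut). In form: rx ry rz x y z claw; .... A call has 1 to 10 rows; each row shifts and turns the commanded pose from where the row before left it, along the tool's axes as they then stand; what a row does not reach is not made up. A row lasts 1/12 s, in which the tool goes at most 41.7 mm and 7.16 degrees, less where a joint would pass 70% of its speed; a pose out of reach is approached as far as the arm can. A call with a gripper value outside its range is refused whole. The fingers move at their own pace and stop on an object; "grip_force" is the grip in N (left out, the last holds). Time passes only in rows, so rows that do not move let the fingers close. It gives the time, the measured TCP pose, the force, the opening and the grip force at its end, in the units of the state.
- env.observe(): the state, without advancing time (a new reading comes with each control period).
- imaging.get_image(name): name is "scene" or "side" or "wrist"; returns a dict with "pixels" (420x560x3 uint8, red, green, blue), "depth" (420x560 float32, m along the optical axis (not along the pixel's ray), 0 where there is no reading), "fov_y" (degrees; the focal length in pixels is half the picture's height over the tangent of half this angle, whatever the lens; pixels are square), "cx", "cy" (the principal point, pixels), "world_from_camera" (4x4, takes a point from camera to world coordinates). Camera axes: x right, y down, z forward; pixel columns grow to the right and rows downward; lengths in m; the calibration is good to about 2 mm. A picture is of the moment at which its call begins.
- job.close_job(): hands the job in; it is judged then, once.
Trained networks look in the newest picture that a camera, given by its name, has taken for a name from the list of things; names that differ only in an ending like _2 or _b are one class to them, and where a whole thing is asked for, a point or a joint stands for the part that bears it (a point fixed in the world has none). Each returns a list of dicts, best first, with "confidence" (0 to 1); they miss things now and then, are a little off and sometimes report something else, mostly with a low value. They report only what shows in the picture. A call takes as long as a camera call.
- models.outline_of(camera, query): "region" (420x560 bool, what is visible of it) and "bbox" ([centre column, centre row, width, height] in pixels, round what is visible of it).
- models.tip_of(camera, query): "at" ([column, row] in pixels: a listed point, or the origin of a listed thing).
The state is a dict: "time_s": time; "q": joint angles; "qvel": joint speeds; "joint_efforts": joint torques, N m; "position": TCP position; "tool_rot": TCP orientation; "ft_force": force on the tool from outside, world axes, zero at the start; "wrist_torque": the same for the moment, N m; "grip_width": finger opening in m; "gripper_force": force on a finger pad.
Only numpy, scipy, OpenCV 4.12 (cv2) and the standard library are available. Lean on these libraries where they do the work, as an engineer would, in place of code of your own. Each camera call takes 0.05 s, during which the arm holds its last target. There are 200 camera calls.

## Task

I am building the small wooden tool rack on the bench and want to screw its right end on: stand the loose end board in the open right-hand housing (groove) of the base, high side to the back, and press it straight down until its lower edge is fully home along the whole groove. Then slide it back along the groove against the back board and keep it pressed there with a steady push of about 12 N - enough to keep the joint closed, never a hard shove, as the back is only glued on. Finish while still pushing; do not let go, I will drive the screws, and leave the low divider, screw jar, tape measure and screwdriver where they are.

Things in the scene. Friction and masses are not known exactly. Their poses are not given: they have to be found in the camera images.
- rack: Unfinished tool rack, pale wood, fixed to the bench. Origin on the bench under the middle of its base; x from its open front to its back, y to its left, z up. Base 160 (x) x 270 (y) x 18 mm high, with a groove (housing) along x at y = +110 and one at y = -110 mm. The left groove already carries an end board like the loose one; the right one is empty. Dark stop blocks behind reach to x = 124 mm.
- housing (a point): Middle of the floor of the empty right groove, 9 mm above the bench, 9 mm deep, 23 mm wide, open at the front, closed at the rear by the back board; axes as the rack's. Stiff fit: under its own weight the end board stops 4 mm short of this floor and needs about 9 N of downward push to go home; pushed home it stays. It slides freely along the groove once the downward push is eased.
- rack_back: Back board of the rack, 18 mm thick, top 92 mm above the bench, along the whole rear. Same origin and axes as the rack: its front face, at x = +80 mm, is the stop for the end board. It is rigid and does not give.
- end_center (a point): Loose end board, pale wood, standing on its lower edge: 160 mm long (x), 20 mm thick (y), 0.17 kg. This point: half-way along, mid-thickness, 55 mm above the lower edge. z up; x points to its high side, which goes to the rack's back. Top level at 110 mm height from x = 0 to +80 mm, sloping down to 60 mm at x = -80. Lower edges rounded 3 mm. Can be pinched across its thickness at the level top.
- end_board: The same loose end board; origin in the middle of its lower edge, axes as end_center.
- end_heel (a point): Lower rear corner of the loose end board (x = +80 mm from its middle, on the lower edge); it ends against the back board.
- end_toe (a point): Lower front corner of the loose end board (x = -80 mm from its middle, on the lower edge); with the board home it is flush with the front edge of the base.
- divider_center (a point): Low divider, a plain pale wooden board 158 x 55 x 20 mm lying flat, for later; its centre. Leave it.
- jar_center (a point): Glass jar with a white lid, for screws, 63 mm across, 99 mm high, standing beside the rack; its centre, 50 mm up. Leave it.
- tape_measure: Yellow tape measure, 64 x 95 x 33 mm, lying in front of the rack; origin under its centre. Leave it.
- screwdriver_red: Screwdriver with a red handle, 224 mm long, lying in front of the rack; origin under its centre. Leave it.

How it is judged:
By the outcome, as a careful person would: the job done as asked, in the order asked, and still so for the second after the job is handed in, while the arm keeps its last pose, push and grip.
It also fails if it takes over 58 s, if anything falls off the work surface, if the arm or the gripper's body presses on something with over 40 N, if the wrist force passes 120 N, or if a joint passes its speed limit or range.

## Working session

There is one attempt and no reset: what is moved stays moved. The work goes in short steps, Python scripts to look and compute and a tool call to move; the robot and the scene stay as the last step left them, time stands still between calls to the robot, and variables do not carry over. Pictures are saved under pics/ and viewed, at most 10 in all, crops included, and the job is handed in when it is done.

Besides the shell and the picture viewer there is one more tool, called after "Call:" as a command line: name --argument value ..., lists and objects as JSON in quotes. jog_arm: Moves the arm, as the interface text tells. Its arguments: {"type":"object","properties":{"plan":{"type":"string"},"grip_force":{"type":"number"}},"required":["plan"]}

```bash
mkdir -p pics; cat > h.py <<'E'
from rig import env, imaging, job, models
import numpy as np, cv2
def P(im,uv,d=None):
    u,v=uv; f=210/np.tan(np.radians(im["fov_y"]/2))
    if d is None:
        w=im["depth"][int(v)-2:int(v)+3,int(u)-2:int(u)+3]; w=w[w>0]; d=np.median(w) if len(w) else 0
    M=im["world_from_camera"]; return (M@[ (u-im["cx"])/f*d,(v-im["cy"])/f*d,d,1])[:3]
def cloud(im):
    f=210/np.tan(np.radians(im["fov_y"]/2)); d=im["depth"]; v,u=np.mgrid[:420,:560]
    p=np.stack([(u-im["cx"])/f*d,(v-im["cy"])/f*d,d,np.ones_like(d)],-1)
    return (p@im["world_from_camera"].T)[...,:3]
def save(im,n): cv2.imwrite("pics/"+n,im["pixels"][...,::-1])
E
python3 - <<'E'
from h import *
np.set_printoptions(precision=4,suppress=True)
ims=[]
for c in ["scene","side"]:
    im=imaging.get_image(c); ims.append(im["pixels"]); print(c,im["world_from_camera"][:3,3])
    for q in ["housing","rack","end_center","end_heel","end_toe","end_board","divider_center","jar_center","tape_measure","screwdriver_red"]:
        for r in models.tip_of(c,q)[:2]: print(q,np.round(r["at"]),round(r["confidence"],2),P(im,r["at"]))
    save(im,c+"0.png")
s=env.observe();print(s["time_s"],s["position"],s["tool_rot"],s["ft_force"])
E
```

```text
scene [0.0916 0.7559 0.7255]
housing [288. 200.] 0.97 [ 0.5746 -0.1353  0.0123]
housing [349. 236.] 0.6 [ 0.3691 -0.0717  0.018 ]
rack [280. 228.] 0.93 [0.4816 0.0707 0.0944]
rack [228. 306.] 0.69 [0.4619 0.3021 0.0695]
end_center [227. 305.] 0.95 [0.4657 0.3007 0.0696]
end_heel [204. 298.] 0.71 [0.5361 0.2847 0.0345]
end_toe [252. 343.] 0.63 [0.4022 0.3128 0.0105]
end_toe [345. 238.] 0.21 [ 0.3709 -0.0554  0.0216]
end_board [225. 323.] 0.83 [0.4752 0.2997 0.0113]
divider_center [299. 156.] 0.75 [ 0.661  -0.3582  0.0185]
jar_center [298. 154.] 0.22 [ 0.6693 -0.3683  0.0178]
tape_measure [318. 288.] 0.65 [0.3522 0.1357 0.0296]
screwdriver_red [345. 236.] 0.89 [ 0.3743 -0.063   0.022 ]
side [0.0448 0.7446 0.7561]
housing [283. 206.] 0.66 [ 0.5669 -0.1378  0.0114]
rack [272. 229.] 0.64 [0.4806 0.0657 0.093 ]
rack [283. 204.] 0.61 [ 0.5726 -0.148   0.012 ]
end_center [224. 291.] 0.85 [0.4675 0.3003 0.0766]
end_heel [205. 287.] 0.9 [0.5483 0.2814 0.0248]
end_toe [245. 325.] 0.95 [0.4025 0.3125 0.0074]
end_toe [284. 204.] 0.73 [ 0.5675 -0.1452  0.0135]
end_board [224. 307.] 0.8 [0.4735 0.299  0.0138]
divider_center [291. 167.] 0.59 [ 0.6644 -0.3647  0.0182]
jar_center [333. 181.] 0.79 [ 0.4508 -0.2683  0.0744]
tape_measure [295. 280.] 0.78 [0.3609 0.1461 0.0317]
screwdriver_red [329. 235.] 0.73 [ 0.3683 -0.0693  0.0199]
screwdriver_red [248. 325.] 0.71 [0.3975 0.3064 0.0043]
1.1 [ 0.1708 -0.5228  0.2313] [[ 0.9505  0.3106 -0.    ]
 [ 0.3106 -0.9505  0.0001]
 [-0.     -0.0001 -1.    ]] [-0.5333  0.5444 -0.1339]
```

View pics/scene0.png

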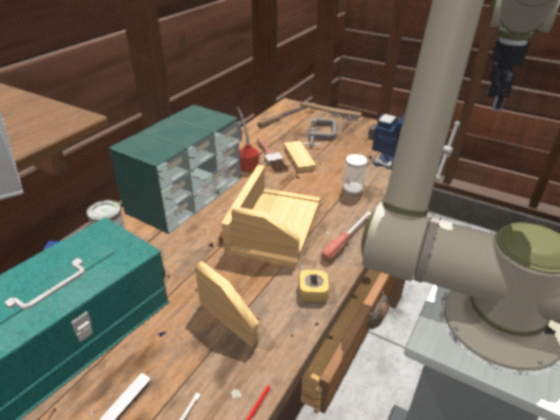

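View pics/side0.png

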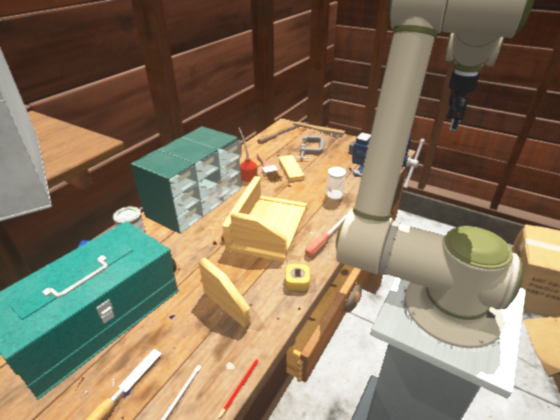

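Call:
jog_arm --plan "0 0 0 1.5 -1.3 -2 0;0 0 0 2 -1.8 -2 0;0 0 0 2.5 -2.2 -2 0;0 0 0 2.6 -2.3 -2 0;0 0 0 2.6 -2.3 -1.5 0;0 0 0 2.6 -2.3 -1.5 0;0 0 0 2.6 -2.3 -1 0;0 0 0 2.6 -2.3 -1 0;0 0 0 2.6 -2.3 -1 0;0 0 0 2.6 -2.3 -1 0"

```text
time_s: 1.93
position: [0.3348, -0.2425, 0.382]
tool_rot: [[0.951, 0.31, 0.0], [0.31, -0.951, -0.0], [0.0, 0.001, -1.0]]
ft_force: [0.4, -0.6, 0.2]
grip_width: 0.0854
gripper_force: 0.0
```

Call:
jog_arm --plan "0 0 0 2.6 -2.3 -1 0;0 0 0 2.6 -2.3 -1 0;0 0 0 2.6 -2.3 0 0;0 0 0 2.6 -2.3 0 0;0 0 0 2.6 -2.3 0 0;0 0 0 2.6 -2.3 0 0;0 0 0 2 -2 0 0;0 0 0 1 -1 0 0;0 0 0 0 0 0 0;0 0 0 0 0 0 0"

```text
time_s: 2.77
position: [0.459, -0.0264, 0.4013]
tool_rot: [[0.95, 0.312, -0.0], [0.312, -0.95, -0.0], [-0.0, 0.0, -1.0]]
ft_force: [0.4, 0.5, -0.2]
grip_width: 0.0853
gripper_force: 0.0
```

```bash
python3 - <<'E'
from h import *
np.set_printoptions(precision=4,suppress=True)
s=env.observe();print(s["time_s"],s["position"],s["tool_rot"],s["ft_force"])
im=imaging.get_image("wrist"); save(im,"w1.png"); print(im["world_from_camera"],im["fov_y"])
for q in ["housing","rack","end_center","end_board"]:
    for r in models.tip_of("wrist",q)[:2]: print(q,np.round(r["at"]),round(r["confidence"],2),P(im,r["at"]))
np.savez("w1.npz",c=cloud(im),p=im["pixels"])
E
```

```text
2.7667 [ 0.459  -0.0264  0.4013] [[ 0.9501  0.3121 -0.0002]
 [ 0.3121 -0.9501 -0.0001]
 [-0.0002  0.0001 -1.    ]] [ 0.3969  0.4748 -0.1614]
[[ 0.312  -0.9101 -0.2727  0.5291]
 [-0.9501 -0.2984 -0.0913 -0.0036]
 [ 0.0018  0.2875 -0.9578  0.5423]
 [ 0.      0.      0.      1.    ]] 65.83553088052915
housing [366. 108.] 0.8 [ 0.5778 -0.1353  0.0118]
rack [298. 102.] 0.65 [ 0.5522 -0.0302  0.0168]
end_center [299. 106.] 0.66 [ 0.5479 -0.0334  0.0164]
end_board [94. 84.] 0.77 [0.4804 0.2743 0.0123]
```

View pics/w1.png

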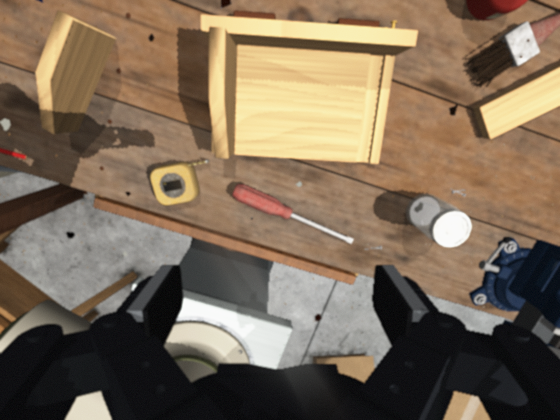

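```bash
cat > fit.py <<'E'
from h import *
from scipy.optimize import least_squares
def stats(c):
    x,y,z=c[...,0],c[...,1],c[...,2]
    roi=(x>.4)&(x<.75)&(y>-.25)&(y<.2)
    top=c[roi&(z>.086)&(z<.098)][:,:2]
    base=c[roi&(z>.014)&(z<.024)&(y<.14)][:,:2]
    gr=c[roi&(z>.003)&(z<.0125)&(y>-.2)&(y<-.08)]
    return top,base,gr
if __name__=="__main__":
    np.set_printoptions(precision=4,suppress=True)
    c=np.load("w1.npz")["c"]; top,base,gr=stats(c)
    for n,p in [("top",top),("base",base)]:
        print(n,len(p),cv2.minAreaRect(p.astype(np.float32)))
    print(len(gr))
    # loose board
    x,y,z=c[...,0],c[...,1],c[...,2]
    r=(y>.2)&(y<.4)&(x>.35)&(x<.6)
    t=c[r&(z>.106)&(z<.114)][:,:2]; print("board top",len(t),cv2.minAreaRect(t.astype(np.float32)), np.percentile(z[r],[50,95,99,100]))
    a=c[r&(z>.062)][:,:2]; print(len(a),cv2.minAreaRect(a.astype(np.float32)))
    a=c[r&(z>.03)][:,:2]; print(len(a),cv2.minAreaRect(a.astype(np.float32)))
    for row in (60,80,100,120,140): print(row,[(u,*np.round(c[row,u]*1000).astype(int)) for u in range(360,400,2)])
E
python3 fit.py
```

```text
top 3885 ((0.570719301700592, -0.028641894459724426), (0.1499059647321701, 0.2702869474887848), 14.562504768371582)
base 15837 ((0.5564078092575073, -0.06538265943527222), (0.2621379494667053, 0.47006019949913025), 18.37877655029297)
1113
board top 1233 ((0.5156651735305786, 0.2773730754852295), (0.021398227661848068, 0.0834256038069725), 76.85243225097656) [-0.0014  0.1071  0.1089  0.1108]
3801 ((0.48092854022979736, 0.28543514013290405), (0.022544216364622116, 0.15488028526306152), 77.25830841064453)
5273 ((0.4783133268356323, 0.2857569456100464), (0.02264406904578209, 0.16017472743988037), 77.5716552734375)
60 [(360, np.int64(638), np.int64(-98), np.int64(18)), (362, np.int64(639), np.int64(-102), np.int64(15)), (364, np.int64(640), np.int64(-104), np.int64(16)), (366, np.int64(641), np.int64(-107), np.int64(16)), (368, np.int64(642), np.int64(-110), np.int64(16)), (370, np.int64(643), np.int64(-113), np.int64(13)), (372, np.int64(644), np.int64(-116), np.int64(13)), (374, np.int64(645), np.int64(-119), np.int64(12)), (376, np.int64(646), np.int64(-122), np.int64(12)), (378, np.in
[... 4033 characters left out ...]
nt64(-163), np.int64(11)), (374, np.int64(537), np.int64(-164), np.int64(18)), (376, np.int64(538), np.int64(-166), np.int64(19)), (378, np.int64(539), np.int64(-170), np.int64(18)), (380, np.int64(540), np.int64(-173), np.int64(17)), (382, np.int64(541), np.int64(-183), np.int64(-2)), (384, np.int64(542), np.int64(-186), np.int64(-2)), (386, np.int64(543), np.int64(-189), np.int64(-2)), (388, np.int64(544), np.int64(-191), np.int64(1)), (390, np.int64(545), np.int64(-195), np.int64(-1)), (392, np.int64(546), np.int64(-198), np.int64(-2)), (394, np.int64(547), np.int64(-201), np.int64(-1)), (396, np.int64(548), np.int64(-204), np.int64(-1)), (398, np.int64(549), np.int64(-206), np.int64(1))]
```

Call:
jog_arm --plan "0 0 6.2 0 -1 0 0;0 0 6.2 0 0 0 0;0 0 6.2 0 0 0 0;0 0 6.2 0 0 0 0;0 0 6.2 0 0 0 0;0 0 0 -0.4 -3.4 1 0;0 0 0 -0.4 -3.4 1 0;0 0 0 -0.4 -3.4 1 0;0 0 0 -0.4 -3.4 1 0;0 0 0 -0.4 -3.4 1 0"

```text
time_s: 3.85
position: [0.4743, 0.1538, 0.3511]
tool_rot: [[0.974, -0.225, 0.0], [-0.225, -0.974, -0.0], [0.0, -0.0, -1.0]]
ft_force: [0.5, -0.2, -0.7]
grip_width: 0.0856
gripper_force: 0.0
```

Call:
jog_arm --plan "0 0 0 -0.4 -3.4 2 0;0 0 0 -0.4 -3.4 2 0;0 0 0 -0.4 -3.4 2 0;0 0 0 -0.4 -2 2 0;0 0 0 0 0 2 0;0 0 0 0 0 2 0;0 0 0 0 0 0 0;0 0 0 0 0 0 0"

```text
time_s: 4.52
position: [0.4861, 0.2748, 0.2313]
tool_rot: [[0.975, -0.224, -0.001], [-0.224, -0.975, -0.0], [-0.001, 0.001, -1.0]]
ft_force: [-0.4, 0.1, 1.3]
grip_width: 0.0856
gripper_force: 0.0
```

```bash
python3 - <<'E'
from h import *
np.set_printoptions(precision=4,suppress=True)
c=np.load("w1.npz")["c"]
# rack: groove mid points per image row
m=[]
for r in range(48,158,3):
    row=c[r,345:400]; k=np.where((row[:,2]<.0143)&(row[:,2]>.005))[0]
    if len(k)>8: m.append(np.median(row[k],0))
m=np.array(m); L=cv2.fitLine(m[:,:2].astype(np.float32),cv2.DIST_HUBER,0,.01,.01).ravel()
d=L[:2]*np.sign(L[0]); print("groove yaw",np.degrees(np.arctan2(d[1],d[0])),"pt",L[2:],len(m))
z=c[...,2];x=c[...,0];y=c[...,1]
for yaw in [np.arctan2(d[1],d[0])]:
    ex=np.array([np.cos(yaw),np.sin(yaw)]);ey=np.array([-ex[1],ex[0]])
    X=c[...,:2]@ex;Y=c[...,:2]@ey; g=L[2:]@ey; print("groove Y",g)
    bk=(z>.087)&(z<.096)&(x>.5)
    for lo in (30,80,130,180): 
        k=bk&(abs(Y-g-lo/1000)<.02); print("back X",lo,np.percentile(X[k],[1,3,50,97,99]))
    fl=(abs(z-.0165)<.004)&(x>.4)
    for lo in (40,90,150):
        k=fl&(abs(Y-g-lo/1000)<.02); print("base front X",lo,np.percentile(X[k],[.5,2,5]))
    k=(abs(z-.011)<.0025)&(abs(Y-g)<.02)&(x>.45); print("groove Y pct",np.percentile(Y[k]-g,[1,3,10,50,90,97,99]))
    k=fl&(Y<g+.03)&(Y>g-.04)&(x<.66);print("right edge",np.percentile(Y[k]-g,[.5,2]))
s=env.observe();print(s["time_s"],s["position"],s["tool_rot"],s["ft_force"])
im=imaging.get_image("wrist"); save(im,"w2.png"); c=cloud(im); np.savez("w2.npz",c=c)
z=c[...,2];x=c[...,0];y=c[...,1]
r=(y>.2)&(y<.4)&(x>.35)&(x<.6)
for lo in (.104,.07,.03):
    a=c[r&(z>lo)&(z<.116)][:,:2]; print(len(a),cv2.minAreaRect(a.astype(np.float32)))
E
```

```text
groove yaw 14.519498 pt [ 0.5935 -0.1373] 34
groove Y -0.2816909
back X 30 [0.6016 0.6019 0.6106 0.6192 0.6195]
back X 80 [0.6017 0.6018 0.6105 0.6192 0.6196]
back X 130 [0.6016 0.6018 0.6105 0.6192 0.6195]
back X 180 [0.6017 0.6018 0.6104 0.6193 0.6197]
base front X 40 [0.4426 0.4454 0.4511]
base front X 90 [0.4426 0.4454 0.4508]
base front X 150 [0.4428 0.4453 0.451 ]
groove Y pct [-0.0108 -0.0105 -0.0089  0.0001  0.0088  0.0105  0.011 ]
right edge [-0.0239 -0.0232]
4.5167 [0.4861 0.2748 0.2313] [[ 0.9745 -0.2242 -0.0013]
 [-0.2242 -0.9745 -0.0005]
 [-0.0012  0.0007 -1.    ]] [-0.4017  0.1108  1.3064]
2491 ((0.5132601261138916, 0.27934524416923523), (0.019674845039844513, 0.08760090917348862), 76.9832992553711)
3334 ((0.4872702658176422, 0.28535348176956177), (0.019674845039844513, 0.14183372259140015), 76.9832992553711)
3541 ((0.4786635935306549, 0.2869710922241211), (0.020017100498080254, 0.15932314097881317), 77.37409210205078)
```

View pics/w2.png

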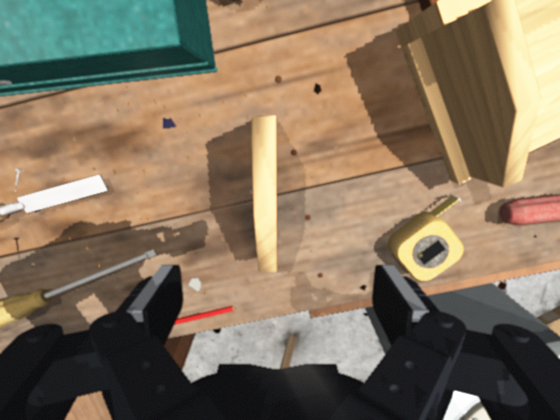

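Call:
jog_arm --plan "0 0 0 0.6 -1 1.5 0;0 0 0 0 0 2.5 0;0 0 0 0 0 3 0;0 0 0 0 0 3 0;0 0 0 0 0 2.5 0;0 0 0 0 0 2 0;0 0 0 0 0 1 0;0 0 0 0 0 0 0"

```text
time_s: 5.23
position: [0.4942, 0.2834, 0.0758]
tool_rot: [[0.975, -0.224, -0.001], [-0.224, -0.975, -0.0], [-0.001, 0.001, -1.0]]
ft_force: [-0.3, 0.7, -0.3]
grip_width: 0.0854
gripper_force: 0.0
```

Call:
jog_arm --plan "0 0 0 0 0 0 255;0 0 0 0 0 0 255;0 0 0 0 0 0 255;0 0 0 0 0 0 255;0 0 0 0 0 0 255;0 0 0 0 0 0 255;0 0 0 0 0 0 255;0 0 0 0 0 0 255;0 0 0 0 0 0 255;0 0 0 0 0 0 255" --grip_force 80

```text
time_s: 6.07
position: [0.4945, 0.284, 0.0771]
tool_rot: [[0.975, -0.223, 0.001], [-0.223, -0.975, 0.0], [0.001, -0.001, -1.0]]
ft_force: [-0.8, -0.4, 6.4]
grip_width: 0.019
gripper_force: 79.0
```

Call:
jog_arm --plan "0 0 0 0 0 -1 255;0 0 0 0 0 -2 255;0 0 0 0 0 -3 255;0 0 0 0 0 -3 255;0 0 0 0 0 -3 255;0 0 0 0 0 -3 255;0 0 0 0 0 -2.5 255;0 0 -5.5 0 0 -1.5 255;0 0 -5.5 0 0 -1 255;0 0 -5.5 0 0 0 255"

```text
time_s: 6.9
position: [0.4944, 0.284, 0.2792]
tool_rot: [[0.998, 0.067, 0.004], [0.067, -0.998, 0.001], [0.004, -0.001, -1.0]]
ft_force: [0.2, -0.3, -0.9]
grip_width: 0.0188
gripper_force: 78.0
```

Call:
jog_arm --plan "0 0 -5.5 0 0 0 255;0 0 -5.5 0 1 0 255;0 0 0 -0.1 2 0 255;0 0 0 -0.2 3 0 255;0 0 0 -0.2 3.5 0 255;0 0 0 -0.2 3.5 0 255;0 0 0 -0.2 3.5 0 255;0 0 0 -0.2 3.5 0 255;0 0 0 -0.2 3.5 0 255;0 0 0 -0.2 3.5 0 255"

```text
time_s: 7.73
position: [0.5464, 0.017, 0.2767]
tool_rot: [[0.968, 0.252, -0.0], [0.252, -0.968, 0.0], [-0.0, -0.0, -1.0]]
ft_force: [0.6, -0.2, -1.4]
grip_width: 0.0191
gripper_force: 78.2
```

Call:
jog_arm --plan "0 0 0 -0.2 3.5 0 255;0 0 0 -0.2 3.5 0 255;0 0 0 -0.2 3 0 255;0 0 0 -0.1 2.3 0 255;0 0 0 0 2 0 255;0 0 0 0 1 0 255;0 0 0 0 0 0 255;0 0 0 0 0 0 255"

```text
time_s: 8.4
position: [0.5782, -0.1307, 0.2763]
tool_rot: [[0.968, 0.252, -0.001], [0.252, -0.968, 0.001], [-0.0, -0.001, -1.0]]
ft_force: [-0.0, 0.6, -1.7]
grip_width: 0.0188
gripper_force: 78.2
```

```bash
python3 - <<'E'
from h import *
np.set_printoptions(precision=4,suppress=True)
s=env.observe();print(s["time_s"],s["position"],s["tool_rot"],s["ft_force"],s["grip_width"])
im=imaging.get_image("wrist"); save(im,"w3.png"); c=cloud(im); np.savez("w3.npz",c=c)
p=s["position"];R=s["tool_rot"]; T=(c-p)@np.array(R)  # tool frame
v,u=np.mgrid[:420,:560]
k=(abs(T[...,1])<.02)&(T[...,0]>-.12)&(T[...,0]<.12)&(T[...,2]>-.05)&(T[...,2]<.12)&(c[...,2]>.13)&(u>200)&(u<360)&(v<300)
q=T[k]; print(len(q), q.min(0),q.max(0))
t=q[(q[:,2]<-.02)]
for lo,hi in ((-.08,-.02),(-.08,.08)):
    a=q[(q[:,2]>lo)&(q[:,2]<hi)]
    if len(a)>10: print(len(a),cv2.minAreaRect(a[:,:2].astype(np.float32)),np.percentile(a[:,0],[1,99]),np.median(a[:,2]))
E
```

```text
8.4 [ 0.5782 -0.1307  0.2763] [[ 0.9678  0.2518 -0.0006]
 [ 0.2518 -0.9678  0.0006]
 [-0.0004 -0.0008 -1.    ]] [-0.0332  0.6285 -1.7178] 0.018848999401607593
11160 [ 0.0036 -0.02   -0.0473] [0.0639 0.02   0.0671]
10129 ((0.03376825153827667, -0.0003901328891515732), (0.03996230289340019, 0.060256876051425934), 89.14845275878906) [0.0054 0.0637] -0.03130082007931951
11160 ((0.03376825153827667, -0.0003901328891515732), (0.03996230289340019, 0.060256876051425934), 89.14845275878906) [0.0055 0.0637] -0.031208973739564473
```

View pics/w3.png

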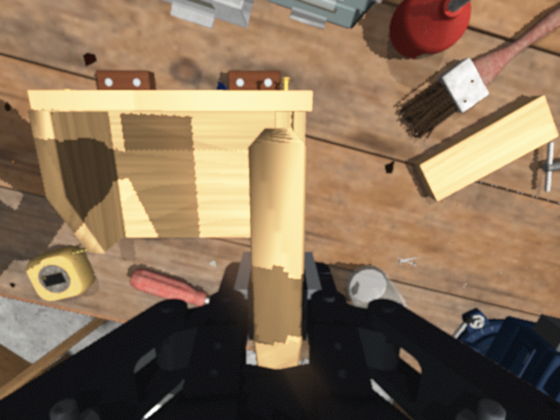

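```bash
python3 - <<'E'
from h import *
np.set_printoptions(precision=4,suppress=True)
s=env.observe();c=np.load("w3.npz")["c"];T=(c-s["position"])@np.array(s["tool_rot"])
k=(abs(T[...,2]+.031)<.005)&(abs(T[...,1])<.03)&(T[...,0]>-.0)&(T[...,0]<.07)
q=T[k]
for a in np.arange(.01,.06,.01):
    w=q[abs(q[:,0]-a)<.005]; print(a,len(w),np.percentile(w[:,1],[1,99]),np.median(w[:,2]))
yaw=np.radians(14.52);ex=np.array([np.cos(yaw),np.sin(yaw)]);ey=np.array([-ex[1],ex[0]])
X=c[...,:2]@ex;Y=c[...,:2]@ey;z=c[...,2]
bk=(z>.086)&(z<.097)&(X>.58)&(X<.64)
for lo in (.05,.1,.15): 
    k=bk&(abs(Y+.2817-lo)<.02); print("back X",np.percentile(X[k],[1,3,97]))
k=bk&(abs(X-.6105)<.005);print("back Y ends",np.percentile(Y[k]+.2817,[.5,1,99,99.5]))
print("TCP X,Y",s["position"][:2]@ex,s["position"][:2]@ey+.2817)
E
```

```text
0.01 1908 [-0.0203  0.0224] -0.031232678306209398
0.02 1314 [-0.0089  0.0108] -0.03112685854468214
0.03 1381 [-0.0087  0.0107] -0.031141160409003804
0.04 1499 [-0.0088  0.0108] -0.031127740523186634
0.05 1627 [-0.0088  0.0107] -0.031092312198832316
back X [0.6023 0.6024 0.6196]
back X [0.6023 0.6023 0.6195]
back X [0.6022 0.6022 0.6194]
back Y ends [-0.0222 -0.0207  0.2436  0.2448]
TCP X,Y 0.5271252494904187 0.01072587431556643
```

Call:
jog_arm --plan "0 0 0 0.3 1 1 255;0 0 0 0 0 2 255;0 0 0 0 0 3 255;0 0 0 0 0 3 255;0 0 0 0 0 3 255;0 0 0 0 0 2.5 255;0 0 0 0 0 1.5 255;0 0 0 0 0 1 255;0 0 0 0 0 0 255;0 0 0 0 0 0 255"

```text
time_s: 9.28
position: [0.5842, -0.14, 0.1065]
tool_rot: [[0.968, 0.252, 0.0], [0.252, -0.968, -0.0], [0.0, 0.0, -1.0]]
ft_force: [0.2, 0.2, -1.6]
grip_width: 0.0187
gripper_force: 78.3
```

```bash
python3 - <<'E'
from h import *
np.set_printoptions(precision=4,suppress=True)
s=env.observe();print(s["time_s"],s["position"],s["tool_rot"],s["ft_force"],s["wrist_torque"])
im=imaging.get_image("wrist"); save(im,"w4.png"); c=cloud(im)
yaw=np.radians(14.52);ex=np.array([np.cos(yaw),np.sin(yaw)]);ey=np.array([-ex[1],ex[0]])
X=c[...,:2]@ex;Y=c[...,:2]@ey+.2817;z=c[...,2]
print("TCP X,Y",s["position"][:2]@ex,s["position"][:2]@ey+.2817)
k=(abs(z-.0915)<.005)&(abs(X-.6105)<.005);print("back Y ends",np.percentile(Y[k],[0,.5,99.5,100]))
k=(z>.12)&(z<.14)&(X>.555)&(X<.585)&(abs(Y)<.03);print("board Y",np.percentile(Y[k],[1,99]))
E
```

```text
9.2833 [ 0.5842 -0.14    0.1065] [[ 0.9676  0.2525  0.0002]
 [ 0.2525 -0.9676 -0.0001]
 [ 0.0002  0.0001 -1.    ]] [ 0.2408  0.1574 -1.6338] [ 0.0327 -0.0599 -0.0045]
TCP X,Y 0.5304237527544874 -0.0002927706183108447
back Y ends [-0.0232 -0.0223  0.1262  0.1283]
board Y [-0.0103  0.0092]
```

View pics/w4.png

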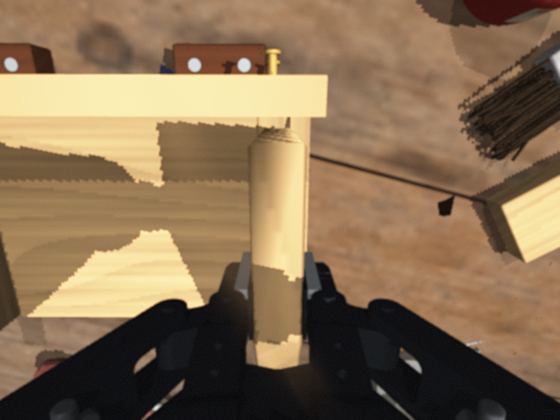

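Call:
jog_arm --plan "0 0 0 0 -0.2 0 255;0 0 0 0 0 0.3 255;0 0 0 0 0 0.3 255;0 0 0 0 0 0.3 255;0 0 0 0 0 0.2 255;0 0 0 0 0 0.1 255;0 0 0 0 0 0 255;0 0 0 0 0 0 255"

```text
time_s: 10.0
position: [0.5834, -0.1383, 0.0943]
tool_rot: [[0.968, 0.252, 0.0], [0.252, -0.968, -0.0], [0.0, 0.0, -1.0]]
ft_force: [-0.0, -0.6, -0.8]
grip_width: 0.0189
gripper_force: 78.3
```

Call:
jog_arm --plan "0 0 0 0 0 0.1 255;0 0 0 0 0 0.1 255;0 0 0 0 0 0.1 255;0 0 0 0 0 0 255;0 0 0 0 0 0 255"

```text
time_s: 10.42
position: [0.5834, -0.1382, 0.0913]
tool_rot: [[0.968, 0.252, -0.0], [0.252, -0.968, 0.0], [-0.0, -0.0, -1.0]]
ft_force: [-0.6, 0.1, -1.3]
grip_width: 0.0191
gripper_force: 78.3
```

Call:
jog_arm --plan "0 0 0 0 0 0.1 255;0 0 0 0 0 0 255;0 0 0 0 0 0 255"

```text
time_s: 10.67
position: [0.5834, -0.1383, 0.0903]
tool_rot: [[0.968, 0.252, -0.0], [0.252, -0.968, 0.0], [-0.0, -0.0, -1.0]]
ft_force: [-0.1, -0.2, -2.5]
grip_width: 0.0191
gripper_force: 78.3
```

Call:
jog_arm --plan "0 0 0 0 0 0.1 255;0 0 0 0 0 0 255;0 0 0 0 0 0 255"

```text
time_s: 10.92
position: [0.5834, -0.1383, 0.0896]
tool_rot: [[0.968, 0.252, 0.0], [0.252, -0.968, -0.0], [0.0, 0.0, -1.0]]
ft_force: [-1.5, 0.2, 1.7]
grip_width: 0.0188
gripper_force: 79.1
```

Call:
jog_arm --plan "0 0 0 0 0 0.1 255;0 0 0 0 0 0 255;0 0 0 0 0 0 255"

```text
time_s: 11.17
position: [0.5834, -0.1383, 0.0886]
tool_rot: [[0.968, 0.252, 0.0], [0.252, -0.968, -0.0], [0.0, 0.0, -1.0]]
ft_force: [-2.3, -0.0, 5.0]
grip_width: 0.0187
gripper_force: 79.2
```

Call:
jog_arm --plan "0 0 0 0 0 0.1 255;0 0 0 0 0 0 255;0 0 0 0 0 0 255"

```text
time_s: 11.42
position: [0.5834, -0.1383, 0.0874]
tool_rot: [[0.968, 0.252, 0.0], [0.252, -0.968, -0.0], [0.0, 0.0, -1.0]]
ft_force: [-2.1, -0.1, 4.6]
grip_width: 0.019
gripper_force: 79.2
```

Call:
jog_arm --plan "0 0 0 0 0 0.1 255;0 0 0 0 0 0 255;0 0 0 0 0 0 255"

```text
time_s: 11.67
position: [0.5834, -0.1383, 0.0862]
tool_rot: [[0.968, 0.252, 0.0], [0.252, -0.968, -0.0], [0.0, 0.0, -1.0]]
ft_force: [-1.7, 0.2, 3.1]
grip_width: 0.0186
gripper_force: 79.1
```

Call:
jog_arm --plan "0 0 0 0 0 0.1 255;0 0 0 0 0 0 255;0 0 0 0 0 0 255"

```text
time_s: 11.92
position: [0.5834, -0.1383, 0.0861]
tool_rot: [[0.968, 0.252, 0.001], [0.252, -0.968, -0.0], [0.0, 0.001, -1.0]]
ft_force: [-3.6, 0.9, 11.0]
grip_width: 0.0193
gripper_force: 80.0
```

Call:
jog_arm --plan "0 0 0 0 0 0.1 255;0 0 0 0 0 0 255;0 0 0 0 0 0 255"

```text
time_s: 12.17
position: [0.5835, -0.1384, 0.0861]
tool_rot: [[0.968, 0.252, 0.001], [0.252, -0.968, -0.001], [0.001, 0.001, -1.0]]
ft_force: [-7.6, 1.1, 18.5]
grip_width: 0.0186
gripper_force: 81.1
```

```bash
python3 - <<'E'
from h import *
np.set_printoptions(precision=4,suppress=True)
s=env.observe();R=np.array(s["tool_rot"]);print(s["time_s"],s["position"],R,s["ft_force"],R.T@s["wrist_torque"])
im=imaging.get_image("wrist"); c=cloud(im)
yaw=np.radians(14.52);ex=np.array([np.cos(yaw),np.sin(yaw)]);ey=np.array([-ex[1],ex[0]])
X=c[...,:2]@ex;Y=c[...,:2]@ey+.2817;z=c[...,2]
k=(z>.1)&(z<.13)&(X>.54)&(X<.6)&(abs(Y)<.008);print("board top z, slope along X",np.median(z[k]),np.degrees(np.polyfit(X[k],z[k],1)[0]),"rear X",np.percentile(X[k],99.5))
k=(abs(z-.0915)<.005)&(X>.595)&(X<.625)&(Y>.03)&(Y<.1);print("back X",np.percentile(X[k],[1,99]),np.median(z[k]))
E
```

```text
12.1667 [ 0.5835 -0.1384  0.0861] [[ 0.9677  0.252   0.0012]
 [ 0.252  -0.9677 -0.0008]
 [ 0.001   0.0011 -1.    ]] [-7.6086  1.09   18.505 ] [ 0.6176 -0.9878  0.0128]
board top z, slope along X 0.11748378219832027 -1.1155710772593672 rear X 0.5938440539745411
back X [0.6022 0.62  ] 0.09039915120537037
```

```bash
python3 - <<'E'
from h import *
np.set_printoptions(precision=4,suppress=True)
yaw=np.radians(14.52);ex=np.array([np.cos(yaw),np.sin(yaw)]);ey=np.array([-ex[1],ex[0]])
for cam in ("wrist","scene","side"):
    im=imaging.get_image(cam); c=cloud(im); 
    if cam=="scene": I=im["pixels"][130:290,180:380]; cv2.imwrite("pics/s5.png",cv2.resize(I,None,fx=4,fy=4,interpolation=cv2.INTER_CUBIC)[...,::-1])
    X=c[...,:2]@ex;Y=c[...,:2]@ey+.2817;z=c[...,2]
    print(cam)
    for a in np.arange(.44,.60,.01):
        k=(abs(X-a)<.005)&(abs(Y)<.007)&(z>.04)&(z<.13)
        if k.sum()>3: print(round(a,3),k.sum(),np.median(z[k]))
s=env.observe();print(s["ft_force"],s["position"])
E
```

```text
wrist
0.49 171 0.10339619871876805
0.5 275 0.10916281221543019
0.51 373 0.11584615668563315
0.52 740 0.11755433047780409
0.53 802 0.11753608583742749
0.54 861 0.11750555148040656
0.55 925 0.11751581916542912
0.56 978 0.11749347753162036
0.57 1071 0.11750186480519448
0.58 1151 0.11748872951896529
0.59 1507 0.11718124412770702
scene
0.44 12 0.07174597718724463
0.45 12 0.07710607273716263
0.46 12 0.08357718485670168
0.47 12 0.09006713052141319
0.48 15 0.09695142078358787
0.49 11 0.10201218779033794
0.5 14 0.1098402840381128
0.51 12 0.11544009390215393
0.52 9 0.11805457989421464
0.56 8 0.11788312831309311
0.57 12 0.11826101874920886
0.58 9 0.11869151874586104
0.59 8 0.11826322642511389
side
0.44 6 0.07302079964051977
0.45 9 0.07903697723126824
0.46 7 0.0875656907944049
0.47 6 0.0932769555316531
0.48 11 0.09731601490692432
0.49 8 0.10494427036125409
0.5 8 0.11133978856630738
0.51 9 0.11785592584517546
0.52 8 0.11948230730958798
0.56 6 0.11933040138325468
0.57 7 0.11897270451008768
0.58 8 0.11949773723972579
0.59 6 0.11936515084074845
[-6.5991 -0.2853 17.2721] [ 0.5835 -0.1384  0.0861]
```

View pics/s5.png

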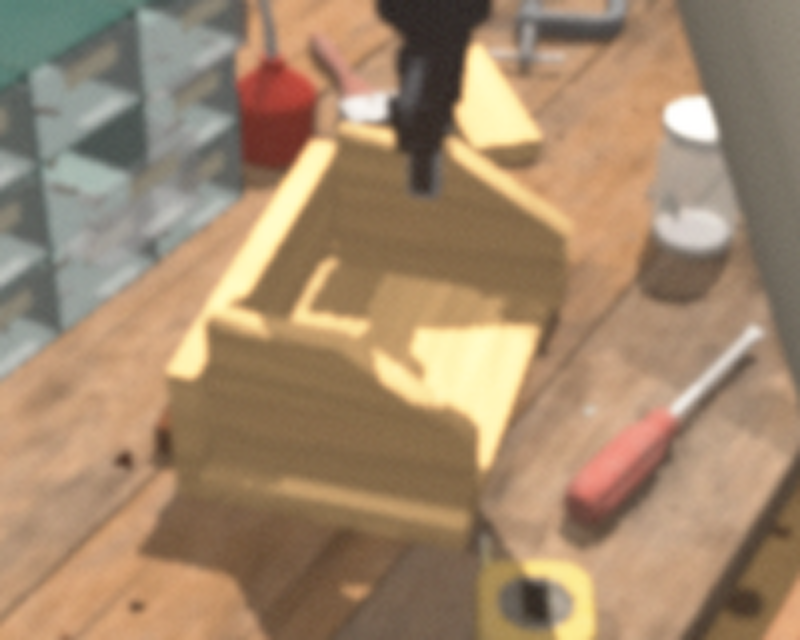

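Call:
jog_arm --plan "0 0 0 0 0 -0.1 255;0 0 0 0 0 -0.1 255;0 0 0 0 0 0 255;0 0 0 0 0 0 255"

```text
time_s: 12.7
position: [0.5833, -0.1382, 0.0862]
tool_rot: [[0.968, 0.252, -0.0], [0.252, -0.968, 0.0], [-0.0, -0.0, -1.0]]
ft_force: [-2.0, 1.0, 2.5]
grip_width: 0.0189
gripper_force: 79.0
```

Call:
jog_arm --plan "0 0 0 0.1 0 0 255;0 0 0 0.1 0 0 255;0 0 0 0.1 0 0 255;0 0 0 0.1 0 0 255;0 0 0 0 0 0 255;0 0 0 0 0 0 255"

```text
time_s: 13.2
position: [0.5874, -0.1372, 0.0862]
tool_rot: [[0.968, 0.252, 0.0], [0.252, -0.968, 0.0], [0.0, 0.0, -1.0]]
ft_force: [-1.9, -0.3, 1.8]
grip_width: 0.0193
gripper_force: 78.8
```

Call:
jog_arm --plan "0 0 0 0.1 0 0 255;0 0 0 0.1 0 0 255;0 0 0 0.05 0 0 255;0 0 0 0 0 0 255;0 0 0 0 0 0 255"

```text
time_s: 13.62
position: [0.5898, -0.1365, 0.0861]
tool_rot: [[0.968, 0.252, 0.0], [0.252, -0.968, 0.0], [0.0, -0.0, -1.0]]
ft_force: [0.6, -0.6, 0.3]
grip_width: 0.0189
gripper_force: 78.7
```

Call:
jog_arm --plan "0 0 0 0.05 0 0 255;0 0 0 0.05 0 0 255;0 0 0 0 0 0 255;0 0 0 0 0 0 255"

```text
time_s: 13.95
position: [0.5907, -0.1363, 0.0862]
tool_rot: [[0.968, 0.252, 0.0], [0.252, -0.968, 0.0], [0.0, -0.0, -1.0]]
ft_force: [-0.6, -0.4, -1.1]
grip_width: 0.0189
gripper_force: 78.6
```

Call:
jog_arm --plan "0 0 0 0.05 0 0 255;0 0 0 0 0 0 255;0 0 0 0 0 0 255"

```text
time_s: 14.2
position: [0.5911, -0.1362, 0.0862]
tool_rot: [[0.968, 0.252, -0.0], [0.252, -0.968, 0.0], [0.0, -0.0, -1.0]]
ft_force: [0.5, 1.2, -0.9]
grip_width: 0.0189
gripper_force: 78.6
```

Call:
jog_arm --plan "0 0 0 0.05 0 0 255;0 0 0 0 0 0 255;0 0 0 0 0 0 255"

```text
time_s: 14.45
position: [0.5914, -0.1361, 0.0862]
tool_rot: [[0.968, 0.252, -0.0], [0.252, -0.968, 0.0], [-0.0, -0.0, -1.0]]
ft_force: [-1.3, -0.2, -1.3]
grip_width: 0.0189
gripper_force: 78.6
```

Call:
jog_arm --plan "0 0 0 0.05 0 0 255;0 0 0 0 0 0 255;0 0 0 0 0 0 255"

```text
time_s: 14.7
position: [0.5915, -0.1361, 0.0863]
tool_rot: [[0.968, 0.252, -0.002], [0.252, -0.968, -0.0], [-0.002, -0.0, -1.0]]
ft_force: [-4.2, -1.7, 0.8]
grip_width: 0.0193
gripper_force: 78.7
```

Call:
jog_arm --plan "0 0 0 0.05 0 0 255;0 0 0 0 0 0 255;0 0 0 0 0 0 255"

```text
time_s: 14.95
position: [0.5915, -0.1361, 0.0863]
tool_rot: [[0.968, 0.252, -0.003], [0.252, -0.968, -0.0], [-0.003, -0.001, -1.0]]
ft_force: [-7.7, -2.4, 2.7]
grip_width: 0.0188
gripper_force: 78.8
```

Call:
jog_arm --plan "0 0.2 0 0.05 0 0.02 255;0 0 0 0 0 0 255;0 0 0 0 0 0 255"

```text
time_s: 15.2
position: [0.5915, -0.136, 0.0862]
tool_rot: [[0.968, 0.252, -0.0], [0.252, -0.968, 0.001], [-0.0, -0.001, -1.0]]
ft_force: [-10.6, -2.1, 3.9]
grip_width: 0.0189
gripper_force: 79.3
```

```bash
cat > chk.py <<'E'
from h import *
np.set_printoptions(precision=4,suppress=True)
yaw=np.radians(14.52);ex=np.array([np.cos(yaw),np.sin(yaw)]);ey=np.array([-ex[1],ex[0]])
F=[]
for cam in ("wrist","scene"):
    im=imaging.get_image(cam); c=cloud(im)
    X=c[...,:2]@ex;Y=c[...,:2]@ey+.2817;z=c[...,2]
    print(cam,[(round(a,3),round(float(np.median(z[k])),4)) for a in np.arange(.45,.60,.01) if (k:=(abs(X-a)<.004)&(abs(Y)<.007)&(z>.04)&(z<.13)).sum()>3])
    F.append(env.observe()["ft_force"])
f=np.mean(F,0);s=env.observe();R=np.array(s["tool_rot"])
print(s["time_s"],F,"along",f[:2]@ex,f[:2]@ey,R[:,2],s["position"],R.T@s["wrist_torque"])
E
python3 chk.py
```

```text
wrist [(np.float64(0.5), 0.1041), (np.float64(0.51), 0.1102), (np.float64(0.52), 0.1168), (np.float64(0.53), 0.1176), (np.float64(0.54), 0.1176), (np.float64(0.55), 0.1176), (np.float64(0.56), 0.1176), (np.float64(0.57), 0.1175), (np.float64(0.58), 0.1176), (np.float64(0.59), 0.1176)]
scene [(np.float64(0.45), 0.0742), (np.float64(0.46), 0.079), (np.float64(0.47), 0.0852), (np.float64(0.48), 0.0924), (np.float64(0.49), 0.0977), (np.float64(0.5), 0.1044), (np.float64(0.51), 0.1099), (np.float64(0.52), 0.1163), (np.float64(0.53), 0.1185), (np.float64(0.57), 0.1182), (np.float64(0.58), 0.119), (np.float64(0.59), 0.1179)]
15.3 [array([-10.6579,  -3.075 ,   3.597 ]), array([-10.1603,  -1.7621,   3.6143])] along -10.6830532983436 0.26845752126357686 [-0.0004  0.0006 -1.    ] [ 0.5915 -0.136   0.0862] [ 0.054  -1.5111  0.0353]
```

Call:
jog_arm --plan "0 0 0 0.02 0 0 255;0 0 0 0 0 0 255;0 0 0 0 0 0 255;0 0 0 0 0 0 255;0 0 0 0 0 0 255;0 0 0 0 0 0 255;0 0 0 0 0 0 255;0 0 0 0 0 0 255;0 0 0 0 0 0 255;0 0 0 0 0 0 255"

```text
time_s: 16.13
position: [0.5915, -0.1361, 0.0862]
tool_rot: [[0.968, 0.252, -0.001], [0.252, -0.968, 0.001], [-0.001, -0.001, -1.0]]
ft_force: [-12.6, -2.2, 4.4]
grip_width: 0.0189
gripper_force: 79.3
```

```bash
python3 chk.py
```

```text
wrist [(np.float64(0.5), 0.104), (np.float64(0.51), 0.1102), (np.float64(0.52), 0.1167), (np.float64(0.53), 0.1177), (np.float64(0.54), 0.1176), (np.float64(0.55), 0.1176), (np.float64(0.56), 0.1176), (np.float64(0.57), 0.1176), (np.float64(0.58), 0.1176), (np.float64(0.59), 0.1176)]
scene [(np.float64(0.45), 0.0726), (np.float64(0.46), 0.0791), (np.float64(0.47), 0.0858), (np.float64(0.48), 0.0923), (np.float64(0.49), 0.0991), (np.float64(0.5), 0.1049), (np.float64(0.51), 0.1107), (np.float64(0.52), 0.117), (np.float64(0.53), 0.1183), (np.float64(0.57), 0.1182), (np.float64(0.58), 0.1189), (np.float64(0.59), 0.1186)]
16.2333 [array([-10.8518,  -2.8842,   5.1482]), array([-11.9283,  -2.6829,   4.9246])] along -11.72411455986933 0.16108031066726264 [-0.0009  0.0006 -1.    ] [ 0.5915 -0.136   0.0862] [ 0.004  -1.7236  0.0315]
```

Level, home, steady at about 12 N: handing in.

```bash
python3 -c "
from rig import job; print(job.close_job())"
```

```text
the job is handed in; nothing more can be done
None
```

The end board is in the right-hand housing, pressed fully home and level, and slid back against the back board; I handed in at about 16 s with the arm still gripping it and pushing with about 12 N.

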